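# Clear the tube rack and set the vacuum tap

## Task

The tube rack was left standing in the swing of the vacuum tap's lever. First slide the rack along the bench, upright and never lifted, until it stands wholly on the dark mat, and do not let it knock against the tap or its lever. Then swing the lever open until it is centred over the small steel tab clamped to the rim of the tap's dial, let go, and leave the other things on the bench as they are.

Things in the scene. Friction and masses are not known exactly. Their poses are not given: they have to be found in the camera images.
- valve: Vacuum tap fixed to the bench: 90 x 90 mm steel foot 8 mm high, brass body 44 mm in diameter, round aluminium dial 92 mm in diameter with its top at height 40 mm, copper pipe running off along its +x to a bench flange 125 mm away. Origin: on the vertical spindle axis at bench height. The spindle nut tops out at 71 mm.
- lever (a joint): Opening angle of the tap's lever about the vertical spindle, rad. 0 = shut: the lever points along the tap's -y. It grows clockwise seen from above, to 1.57 = fully open, pointing along the tap's -x. Stiff: it stays where it is left; moving it takes about 3 N at the end.
- lever_end (a point): End of the lever, 140 mm from the spindle axis, on the lever's centre line at height 58 mm. Its x axis points outward along the lever. The lever is a level steel bar 12 mm wide, with a black grip sleeve 16 mm wide and 14 mm high (height 51 to 65 mm) over its outer 80 mm; a 20 mm tail reaches past the spindle.
- tab: Fixed dark steel tab clamped to the dial's rim that marks the wanted opening: 16 mm wide, from 39 to 59 mm out from the spindle, height 30 to 47 mm, so the lever passes just above it. Origin: on the spindle axis at bench height; its x axis points outward through the middle of the tab.
- rack: White plastic test-tube rack standing on the bench, 125 (x) x 85 (y) x 60 mm high, about 0.35 kg, with a few capped tubes standing up to 85 mm. Origin: centre of its underside, z up. It stands with its x side roughly along the tap's x.
- rack_c0 (a point): Bottom corner of the rack at its +x +y, on the bench.
- rack_c1 (a point): Bottom corner of the rack at its +x -y, on the bench.
- rack_c2 (a point): Bottom corner of the rack at its -x -y, on the bench.
- rack_c3 (a point): Bottom corner of the rack at its -x +y, on the bench.
- mat: Dark rubber mat with a narrow grey border lying flat on the bench to the right of the tap, 210 (x) x 180 (y) mm over the border, 1 mm thin; the rack slides onto it without a step. Origin: its centre.
- jar: Bystander: closed specimen jar, 56 mm in diameter, 70 mm high. Origin: centre of its underside.
- bottle: Bystander: amber reagent bottle, 66 mm in diameter, 170 mm high. Origin: centre of its underside.
- beaker: Bystander: glass beaker, 70 mm in diameter, 85 mm high. Origin: centre of its underside.
- tipbox: Bystander: grey pipette-tip box, 120 x 85 x 55 mm high. Origin: centre of its underside.
- timer: Bystander: flat white bench timer, 70 x 65 x 22 mm high. Origin: centre of its underside.
- slidebox: Bystander: black microscope-slide box, 90 x 85 x 32 mm high. Origin: centre of its underside.
Mind the look-alikes: they are no part of the job. Leave any purple, red or turquoise look-alike of the rack alone.

How it is judged (in metres and radians):
On the way, in this order (a step that is already met when the one before it is completed fails the run):
1. The rack stands wholly on the mat, at rest, with the lever not yet turned (x of rack_c0 in the frame of mat between -0.105 and 0.105 m and y of rack_c0 in the frame of mat between -0.09 and 0.09 m and x of rack_c1 in the frame of mat between -0.105 and 0.105 m and y of rack_c1 in the frame of mat between -0.09 and 0.09 m and x of rack_c2 in the frame of mat between -0.105 and 0.105 m and y of rack_c2 in the frame of mat between -0.09 and 0.09 m and x of rack_c3 in the frame of mat between -0.105 and 0.105 m and y of rack_c3 in the frame of mat between -0.09 and 0.09 m and linear speed of rack below 0.02 m/s and angle between rack's own z axis and vertical below 0.1 rad and value of joint lever below 0.25 rad), for 0.2 s.
2. The lever is centred over the tab (angle between the x axis of lever_end and the x axis of tab, either way round below 0.07 rad), for 0.1 s.
At the end, for the whole second after the job is handed in: All four bottom corners of the rack lie within the mat's outline (210 x 180 mm), the rack is upright (tilt under 0.1 rad) and at rest, and the lever stands still within 0.07 rad (4 degrees) of the tab's direction (x of rack_c0 in the frame of mat between -0.105 and 0.105 m and y of rack_c0 in the frame of mat between -0.09 and 0.09 m and x of rack_c1 in the frame of mat between -0.105 and 0.105 m and y of rack_c1 in the frame of mat between -0.09 and 0.09 m and x of rack_c2 in the frame of mat between -0.105 and 0.105 m and y of rack_c2 in the frame of mat between -0.09 and 0.09 m and x of rack_c3 in the frame of mat between -0.105 and 0.105 m and y of rack_c3 in the frame of mat between -0.09 and 0.09 m and linear speed of rack below 0.02 m/s and angle between rack's own z axis and vertical below 0.1 rad and angle between the x axis of lever_end and the x axis of tab, either way round below 0.07 rad and velocity of joint lever between -0.05 and 0.05 rad/s); the robot touches nothing.
It fails at once if The rack is lifted off the bench (its underside rises over 15 mm) or tips by more than 0.35 rad (height (world z) of rack above 0.015 m or angle between rack's own z axis and vertical above 0.35 rad).
It fails at once if The rack is knocked against the tap or its lever (over 2 N) (contact force between rack and valve above 2 N).
It fails at once if A bystander is moved by more than 30 mm or tipped by more than 0.3 rad (distance of any of jar, bottle, beaker, tipbox, timer, slidebox from where it was at the start of the episode above 0.03 m or angle between any of jar, bottle, beaker, tipbox, timer, slidebox's own z axis and vertical above 0.3 rad).
It also fails if it takes over 64 s, if anything falls off the work surface, if the arm or the gripper's body presses on something with over 40 N, if the wrist force passes 120 N, or if a joint passes its speed limit or range.

## Robot

A 6-joint arm with a two-finger parallel gripper is mounted at the origin on the work surface. World frame = base frame: x ahead of the robot, y to its left, z up, the work surface at z = 0. Lengths are in m, angles in degrees, forces in N, time in s.
With the tool pointing down it reaches from about 0.4 to 0.825 m from the base axis. Payload 7 kg.
Tool frame: the origin (TCP) lies midway between the tips of the shut fingers; the grasp point (between the pads) lies ctrl.grasp_offset behind it (ctrl.grasp_offset is the distance from the TCP to the grasp point, in m); z points along the fingers, y is the line along which they close (so a half turn about z gives the same grasp; the last joint's range is limited). The gripper opens to 88 mm and grips with 3 to 60 N. Pads are 19 mm wide; open, the fingers measure 130 mm over their backs; the gripper's body (78 mm by 193 mm) begins 47 mm behind the grasp point.
Start: joints at [81.939, 20.546, 0.682, 0, -70.136, -16.507], TCP at [0.281, 0.614, 0.227] pointing down, gripper open.
Joint ranges: [-176.03, 176.03], [-82.01, 121.73], [-58.28, 71.71], [-173.87, 95.51], [-174.79, -0.11], [-173.66, 173.66]. Speed limits (degrees/s): [136.94, 136.94, 172.46, 180, 180, 180].

## Interface

Orientations are given as [roll, pitch, yaw] about the fixed x, y, z axes, in that order (R = Rz(yaw) Ry(pitch) Rx(roll)).
In Python, from plant import ctrl gives the robot as it stands. The module is installed in compiled form; this text tells all that it offers.
- The arm moves only by the tool send_rows, never from a script. Its argument "increments" is a list that holds one entry, the list of rows, each a list of 4 numbers: the shift along the world's x, y, z normalised to -1 to 1, where 1 is 0.2 m, then the turn about the world's z normalised to -1 to 1, where 1 is 1.5 rad. In form: [[[x, y, z, roll], ...]]. A call has 1 to 12 rows; each row is the pose to reach, as a shift and turn from the pose commanded when the call began; what a row does not reach only later rows make up. A row lasts 1/8 s, in which the tool goes at most 62.5 mm and 10.7 degrees, less where a joint would pass 70% of its speed; a pose out of reach is approached as far as the arm can. A call with a number of a shift or a turn outside -1 to 1 is refused whole. A call with a gripper value outside its range is refused whole. "jaw" is the opening, from 0 (shut) to 1 (fully open), set as the call begins (left out, the last holds). The fingers move at their own pace and stop on an object; the grip force is fixed at half the most. Time passes only in rows, so rows that repeat a pose let the fingers close. It gives the time, the measured TCP pose, the force, the opening and the grip force at its end, in the units of the state.
- ctrl.get_obs(): the state, without advancing time (a new reading comes with each control period).
- ctrl.snapshot(name): name is "scene" or "side" or "wrist"; returns the picture (420x560x3 uint8, red, green, blue); there is no depth.
- ctrl.calibration(name): a dict with "mtx" (3x3 intrinsics, pixels), "eye" and "attitude" of the camera in the world. Camera axes: x right, y up, looking along -z (the intrinsics and any distortion apply to the point x, -y, -z); pixel columns grow to the right and rows downward; lengths in m; the calibration is good to about 2 mm. The wrist camera is an equidistant fisheye: a pixel r from the principal point sees the ray r / f radians off the axis. A picture is of the moment at which its call begins: read the wrist's pose just before it. calibration takes no time and is no camera call; for the wrist camera it gives the pose at the moment of the call.
- ctrl.close_job(): hands the job in; it is judged then, once.
Trained networks look in the newest picture that a camera, given by its name, has taken for a name from the list of things; names that differ only in an ending like _2 or _b are one class to them, and where a whole thing is asked for, a point or a joint stands for the part that bears it (a point fixed in the world has none). Each returns a list of dicts, best first, with "conf" (0 to 1); they miss things now and then, are a little off and sometimes report something else, mostly with a low value. They report only what shows in the picture. A call takes as long as a camera call. They do not tell look-alikes from the thing itself.
- ctrl.trace(thing, camera): "mask" (420x560 bool, what is visible of it) and "bbox" ([left, top, right, bottom] in pixels, round what is visible of it).
- ctrl.spot_point(thing, camera): "pixel" ([row, column] in pixels: a listed point, or the origin of a listed thing).
The state is a dict: "clock": time; "joint_pos": joint angles; "qvel": joint speeds; "tau": joint torques, N m; "tool_pos": TCP position; "orientation": TCP orientation; "force": force on the tool from outside, world axes, zero at the start; "moment": the same for the moment, N m; "opening": finger opening in m; "gripper_force": force on a finger pad.
Only numpy, scipy, OpenCV 4.12 (cv2) and the standard library are available. Lean on these libraries where they do the work, as an engineer would, in place of code of your own. Each camera call takes 0.05 s, during which the arm holds its last target. There are 200 camera calls.

## Working session

There is one attempt and no reset: what is moved stays moved. The work goes in short steps, Python scripts to look and compute and a tool call to move; the robot and the scene stay as the last step left them, time stands still between calls to the robot, and variables do not carry over. Pictures are saved under pics/ and viewed, at most 10 in all, crops included, and the job is handed in when it is done.

Besides the shell and the picture viewer there is one more tool, called after "Request:" in YAML: its name, and indented under it one key for each argument. send_rows: Moves the arm, as the interface text tells. Its arguments: {"type":"object","properties":{"increments":{"type":"array"},"jaw":{"type":"number"}},"required":["increments"]}

```bash
mkdir -p pics; cat > h.py <<'E'
import numpy as np, cv2
from plant import ctrl
def cal(n):
    c=ctrl.calibration(n); A=np.array(c["attitude"],float)
    return np.array(c["mtx"]),np.array(c["eye"]),A
def R_of(A):
    if A.shape==(3,3): return A
    from scipy.spatial.transform import Rotation as R
    return R.from_euler('xyz',A,degrees=True).as_matrix() if A.size==3 else R.from_quat(A).as_matrix()
def toplane(n,px,z):  # px [row,col]
    K,e,A=cal(n);R=R_of(A);p=np.atleast_2d(px).astype(float)
    x=(p[:,1]-K[0,2])/K[0,0];y=(p[:,0]-K[1,2])/K[1,1]
    d=np.c_[x,-y,-np.ones(len(x))]@R.T
    return e+d*((z-e[2])/d[:,2])[:,None]
def proj(n,P):
    K,e,A=cal(n);R=R_of(A);q=(np.atleast_2d(P)-e)@R
    return np.c_[K[1,2]+K[1,1]*(q[:,1]/q[:,2]),K[0,2]-K[0,0]*q[:,0]/q[:,2]]
E
python3 - <<'E'
from h import *
for n in("scene","side"):
    im=ctrl.snapshot(n);cv2.imwrite(f"pics/{n}0.png",im[:,:,::-1]);print(n,ctrl.calibration(n))
    for t in "valve tab lever_end rack rack_c0 rack_c1 rack_c2 rack_c3 mat jar bottle beaker tipbox timer slidebox".split():
        z=.058 if t=="lever_end" else 0
        print(t,[(np.round(d["pixel"]).tolist(),round(d["conf"],2),toplane(n,d["pixel"],z)[0,:2].round(3).tolist()) for d in ctrl.spot_point(t,n)[:3]])
print(ctrl.get_obs()["clock"],ctrl.grasp_offset)
E
```

```text
scene {'mtx': array([[432.63599553,   0.        , 273.51813468],
       [  0.        , 432.63599553, 217.62855441],
       [  0.        ,   0.        ,   1.        ]]), 'eye': array([1.4996388 , 0.56563373, 0.99569463]), 'attitude': array([ 4.92867504e+01, -6.72027064e-02,  1.16618814e+02])}
valve [([262.0, 310.0], 0.61, [0.605, 0.248])]
tab []
lever_end [([236.0, 272.0], 0.66, [0.606, 0.113])]
rack [([237.0, 437.0], 0.79, [0.305, 0.584]), ([229.0, 292.0], 0.78, [0.49, 0.132]), ([217.0, 370.0], 0.78, [0.307, 0.353])]
rack_c0 [([229.0, 374.0], 0.96, [0.361, 0.382]), ([220.0, 353.0], 0.96, [0.348, 0.302]), ([250.0, 454.0], 0.91, [0.346, 0.644])]
rack_c1 [([229.0, 374.0], 0.96, [0.361, 0.382]), ([220.0, 353.0], 0.96, [0.348, 0.302]), ([250.0, 454.0], 0.91, [0.346, 0.644])]
rack_c2 [([229.0, 374.0], 0.96, [0.361, 0.382]), ([220.0, 353.0], 0.96, [0.348, 0.302]), ([250.0, 454.0], 0.91, [0.346, 0.644])]
rack_c3 [([229.0, 374.0], 0.96, [0.361, 0.382]), ([220.0, 353.0], 0.96, [0.348, 0.302]), ([250.0, 454.0], 0.91, [0.346, 0.644])]
mat [([208.0, 211.0], 0.91, [0.517, -0.181]), ([229.0, 292.0]
[... 1070 characters left out ...]
 [0.447, 0.178])]
rack_c2 [([241.0, 290.0], 0.94, [0.447, 0.105]), ([391.0, 338.0], 0.89, [0.268, 0.664]), ([256.0, 288.0], 0.85, [0.447, 0.178])]
rack_c3 [([241.0, 290.0], 0.94, [0.447, 0.105]), ([391.0, 338.0], 0.89, [0.268, 0.664]), ([256.0, 288.0], 0.85, [0.447, 0.178])]
mat [([190.0, 280.0], 0.56, [0.513, -0.173])]
jar [([203.0, 216.0], 0.66, [0.744, -0.073])]
bottle [([147.0, 255.0], 0.74, [0.648, -0.457])]
beaker [([153.0, 305.0], 0.88, [0.434, -0.427])]
tipbox [([311.0, 262.0], 0.96, [0.506, 0.42]), ([246.0, 275.0], 0.59, [0.497, 0.136])]
timer [([305.0, 215.0], 0.72, [0.654, 0.409])]
slidebox [([175.0, 233.0], 0.75, [0.71, -0.253]), ([149.0, 257.0], 0.24, [0.64, -0.444])]
1.6 0.0188
```

```bash
python3 - <<'E'
import cv2
a=cv2.imread("pics/scene0.png")[130:340,90:490];cv2.imwrite("pics/scene0c.png",cv2.resize(a,None,fx=2,fy=2,interpolation=cv2.INTER_CUBIC))
a=cv2.imread("pics/side0.png")[140:400,180:400];cv2.imwrite("pics/side0c.png",cv2.resize(a,None,fx=2.3,fy=2.3,interpolation=cv2.INTER_CUBIC))
E
```

```text
(no output)
```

View pics/scene0c.png

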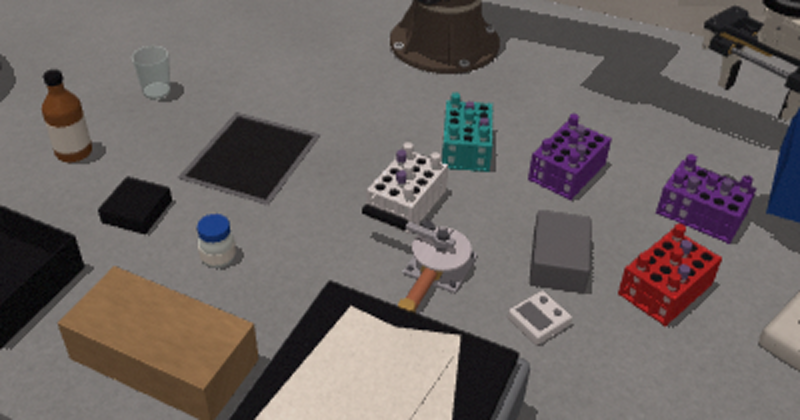

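View pics/side0c.png

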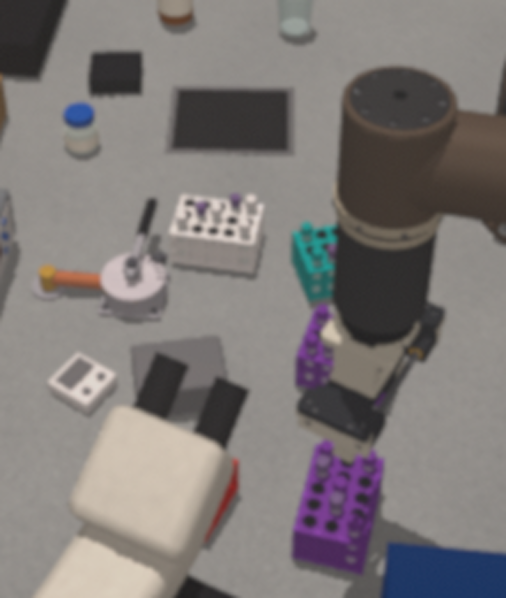

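The white rack at scene px (row 222, col 294), between teal (197, 325), purple (208, 375), purple (229, 443) and red (267, 425) look-alikes, is the only white one and stands beside the tap's lever. Side crop confirms it: white rack at crop (216, 232), tap at (133, 280), mat at (232, 120). Next I move over for a wrist view.

Request:
send_rows:
  increments:
    - [[0.2, -0.2, 0.2, 0], [0.4, -0.4, 0.4, 0], [0.6, -0.6, 0.4, 0], [0.8, -0.8, 0.4, 0], [0.95, -1, 0.4, 0], [0.95, -1, 0.4, 0], [0.95, -1, 0.4, 0]]

```text
clock: 2.48
tool_pos: [0.4708, 0.4138, 0.3067]
orientation: [-180.0, 0.0, -24.6]
force: [-0.4, -0.4, 0.0]
opening: 0.0876
gripper_force: 0.0
```

Request:
send_rows:
  increments:
    - [[0, -0.2, 0, 0], [0, -0.4, 0, 0], [0, -0.6, 0, 0], [0, -0.8, 0, 0], [0, -0.8, 0, 0], [0, -0.8, 0, 0]]

```text
clock: 3.22
tool_pos: [0.4704, 0.2548, 0.3067]
orientation: [-180.0, -0.0, -24.5]
force: [0.6, 0.8, 0.3]
opening: 0.0876
gripper_force: 0.0
```

```bash
python3 - <<'E'
from h import *
o=ctrl.get_obs();print(o["clock"],o["tool_pos"],o["orientation"],o["opening"],o["joint_pos"])
print(ctrl.calibration("wrist"))
im=ctrl.snapshot("wrist");cv2.imwrite("pics/w1.png",im[:,:,::-1])
for t in ("lever_end","tab","rack_c0","mat","valve"):
    print(t,[(np.round(d["pixel"],1).tolist(),round(d["conf"],2)) for d in ctrl.spot_point(t,"wrist")[:6]])
E
```

```text
3.225 [0.47043717 0.25483721 0.30671722] [-1.79967086e+02 -4.23010589e-03 -2.45130794e+01] 0.08755599512996745 [ 4.94480407e+01  4.74737887e+00 -9.43179025e+00 -5.18706059e-03
 -7.57880295e+01  1.60401532e+01]
{'mtx': array([[325.1922621 ,   0.        , 284.80247864],
       [  0.        , 325.1922621 , 207.41972624],
       [  0.        ,   0.        ,   1.        ]]), 'eye': array([0.53247257, 0.22703611, 0.46475483]), 'attitude': array([-1.46398258e+01,  6.09756344e-02, -1.14540283e+02])}
lever_end [([38.4, 348.0], 0.57)]
tab [([79.4, 249.1], 0.31)]
rack_c0 [([233.9, 325.9], 0.88), ([204.6, 80.5], 0.76), ([198.6, 121.7], 0.66), ([192.9, 365.4], 0.64), ([255.6, 288.1], 0.64), ([85.6, 305.7], 0.58)]
mat [([55.3, 505.0], 0.81), ([114.4, 137.5], 0.33)]
valve [([85.1, 249.2], 0.72), ([171.5, 334.8], 0.36)]
```

View pics/w1.png

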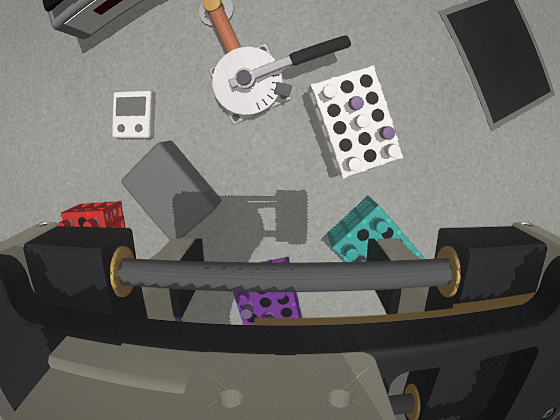

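Wrist view: white rack centred at (row 122, col 356), spindle nut (75, 244), lever end (43, 349), tab (88, 283), and mat at the top right.

```bash
cat >> h.py <<'E'
def wplane(px,z,c=None):
    K,e,A=c or cal("wrist");R=R_of(A);p=np.atleast_2d(px).astype(float)
    x=(p[:,1]-K[0,2])/K[0,0];y=(p[:,0]-K[1,2])/K[1,1];r=np.hypot(x,y)+1e-12
    d=np.c_[np.sin(r)*x/r,-np.sin(r)*y/r,-np.cos(r)]@R.T
    return e+d*((z-e[2])/d[:,2])[:,None]
E
python3 - <<'E'
from h import *
ang=lambda v:np.degrees(np.arctan2(v[1],v[0])).round(1)
c=wplane([(82,309),(66,367),(157,402),(177,344)],.06)[:,:2]
print("rack top corners",c.round(3).tolist(),c.mean(0).round(3),[np.linalg.norm(c[i]-c[i-1]).round(3) for i in range(4)],ang(c[0]-c[3]),ang(c[1]-c[2]))
s=wplane([75,244],.071)[0,:2];t=wplane([88,283],.047)[0,:2];l=wplane([40,349],.064)[0,:2]
print("spindle",s,"tab",t,np.linalg.norm(t-s),ang(t-s),"lever",l,np.linalg.norm(l-s),ang(l-s))
print("pipe flange",wplane([4,212],.03))
b=ctrl.trace("rack","wrist")
print([(m["bbox"],m["conf"]) for m in b])
for n in("scene","side"):
    m=ctrl.trace("mat",n)
    m=m[0]["mask"].astype(np.uint8); ys,xs=np.nonzero(m)
    P=toplane(n,np.c_[ys,xs],0)[:,:2].astype(np.float32); print(n,"mat",cv2.minAreaRect(P))
m=ctrl.trace("mat","wrist")
if m:
    ys,xs=np.nonzero(m[0]["mask"]);P=wplane(np.c_[ys,xs],0)[:,:2].astype(np.float32);print("wrist",cv2.minAreaRect(P))
E
```

```text
rack top corners [[0.569, 0.178], [0.56, 0.101], [0.435, 0.104], [0.442, 0.186]] [0.501 0.142] [np.float64(0.127), np.float64(0.077), np.float64(0.125), np.float64(0.082)] -3.5 -1.2
spindle [0.60830991 0.24595305] tab [0.57611694 0.20951361] 0.048623244226058064 -131.5 lever [0.59878871 0.10958908] 0.13669596009373608 -94.0
pipe flange [[0.73152026 0.24520387 0.03      ]]
[([309.2, 66.8, 402.3, 174.5], 0.88), ([232.5, 259.4, 301.8, 326.7], 0.85), ([57.6, 203.0, 123.5, 228.4], 0.74), ([328.8, 196.5, 419.6, 261.8], 0.65)]
scene mat ((0.5087584257125854, -0.16664263606071472), (0.21118053793907166, 0.1812620609998703), 3.808303117752075)
side mat ((0.5114625692367554, -0.16330848634243011), (0.21032926440238953, 0.1796807497739792), 3.067682981491089)
wrist ((0.5101293325424194, -0.16596555709838867), (0.2120731770992279, 0.1839791089296341), 3.7396323680877686)
```

Request:
send_rows:
  increments:
    - [[0.14, -0.12, -0.1, -0.12], [0.14, -0.12, -0.2, -0.24], [0.14, -0.12, -0.3, -0.36], [0.14, -0.12, -0.4, -0.48], [0.14, -0.12, -0.5, -0.6], [0.14, -0.12, -0.65, -0.72], [0.14, -0.12, -0.8, -0.797], [0.14, -0.12, -0.88, -0.797], [0.14, -0.12, -0.88, -0.797]]
  jaw: 0.5

```text
clock: 4.85
tool_pos: [0.4984, 0.2295, 0.1298]
orientation: [179.9, -0.1, -92.9]
force: [0.5, 0.7, 0.3]
opening: 0.0439
gripper_force: 0.0
```

Request:
send_rows:
  increments:
    - [[0, 0, -0.12, 0], [0, 0, -0.25, 0], [0, 0, -0.38, 0], [0, 0, -0.5, 0], [0, 0, -0.5, 0], [0, 0, -0.5, 0]]

```text
clock: 5.6
tool_pos: [0.4996, 0.2306, 0.032]
orientation: [-179.9, 0.1, -93.0]
force: [0.2, 0.1, 1.1]
opening: 0.0436
gripper_force: 0.0
```

```bash
python3 - <<'E'
from h import *
o=ctrl.get_obs();print(o["clock"],o["tool_pos"],o["orientation"],o["opening"],o["joint_pos"].round(0),o["force"])
im=ctrl.snapshot("wrist");cv2.imwrite("pics/w2.png",im[:,:,::-1])
E
```

```text
5.6 [0.49962394 0.23062482 0.03204848] [-1.79908010e+02  6.97224399e-02 -9.29952555e+01] 0.04361494354443705 [ 45.  21. -29.   0. -41. -48.] [0.17064632 0.1484803  1.14037217]
```

View pics/w2.png

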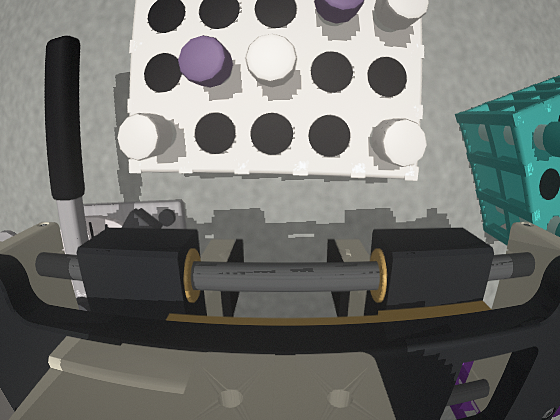

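Fingers straddle the rack's near side squarely, with the lever clear to the left. I push now.

Request:
send_rows:
  increments:
    - [[0, -0.05, 0, 0], [0, -0.1, 0, 0], [0, -0.15, 0, 0], [0, -0.2, 0, 0], [0, -0.25, 0, 0], [0, -0.31, 0, 0], [0, -0.38, 0, 0], [0, -0.45, 0, 0], [0, -0.52, 0, 0], [0, -0.58, 0, 0], [0, -0.62, 0, 0], [0, -0.62, 0, 0]]

```text
clock: 7.15
tool_pos: [0.4979, 0.1047, 0.0302]
orientation: [179.9, -0.1, -93.1]
force: [0.7, 0.0, 0.2]
opening: 0.0435
gripper_force: 0.0
```

```bash
python3 - <<'E'
from h import *
o=ctrl.get_obs();print(o["clock"],o["tool_pos"],o["orientation"],o["force"])
im=ctrl.snapshot("wrist");cv2.imwrite("pics/w3.png",im[:,:,::-1])
E
```

```text
7.15 [0.49791737 0.10466338 0.03020672] [ 1.79917885e+02 -6.13784079e-02 -9.31268581e+01] [0.65371987 0.02746149 0.16142189]
```

View pics/w3.png

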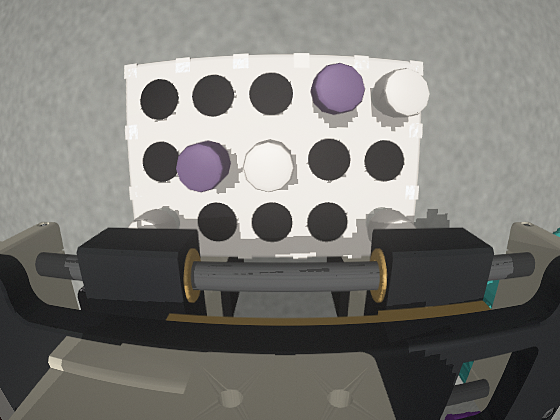

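The rack slides square and upright ahead of the fingers. I continue to the mat.

Request:
send_rows:
  increments:
    - [[0.0, -0.05, 0, 0], [0.01, -0.11, 0, 0], [0.01, -0.18, 0, 0], [0.02, -0.26, 0, 0], [0.02, -0.34, 0, 0], [0.03, -0.42, 0, 0], [0.03, -0.5, 0, 0], [0.04, -0.58, 0, 0], [0.04, -0.66, 0, 0], [0.04, -0.74, 0, 0], [0.04, -0.81, 0, 0], [0.04, -0.87, 0, 0]]

```text
clock: 8.7
tool_pos: [0.5066, -0.0691, 0.0306]
orientation: [180.0, -0.0, -93.1]
force: [-0.0, 1.6, -0.5]
opening: 0.044
gripper_force: 0.7
```

Request:
send_rows:
  increments:
    - [[0, -0.05, 0, 0], [0, -0.1, 0, 0], [0, -0.14, 0, 0], [0, -0.17, 0, 0], [0, -0.19, 0, 0], [0, -0.2, 0, 0], [0, -0.2, 0, 0], [0, -0.2, 0, 0], [0, -0.1, 0, 0], [0, 0.2, 0, 0], [0, 0.2, 0, 0], [0, 0.2, 0, 0]]

```text
clock: 10.2
tool_pos: [0.5066, -0.0278, 0.0306]
orientation: [180.0, -0.0, -93.0]
force: [-0.1, -0.8, -0.5]
opening: 0.0438
gripper_force: 0.0
```

Request:
send_rows:
  increments:
    - [[0, 0, 0.25, 0], [0, 0, 0.5, 0], [0, 0, 0.75, 0], [0, 0, 0.9, 0], [0, 0, 0.9, 0]]

```text
clock: 10.82
tool_pos: [0.5079, -0.0291, 0.2132]
orientation: [-179.7, 0.1, -93.1]
force: [-0.2, 0.1, -1.5]
opening: 0.0439
gripper_force: 0.0
```

```bash
python3 - <<'E'
from h import *
o=ctrl.get_obs();print(o["clock"],o["tool_pos"],o["orientation"],o["force"],o["joint_pos"].round())
c=cal("wrist");im=ctrl.snapshot("wrist");im2=ctrl.snapshot("side")
a=np.vstack([im[:230],cv2.resize(im2[150:350,180:400],None,fx=1.7,fy=1.7)[:,:560] if 0 else cv2.copyMakeBorder(cv2.resize(im2[150:330,150:410],None,fx=2,fy=2),0,0,0,40,cv2.BORDER_CONSTANT)])
cv2.imwrite("pics/w4.png",a[:,:,::-1])
E
```

```text
10.825 [ 0.50786057 -0.02907025  0.2132213 ] [-1.79724318e+02  7.88943523e-02 -9.31495686e+01] [-0.1622857   0.09009162 -1.50684318] [ 19.   5. -21.   0. -63. -22.]
```

View pics/w4.png

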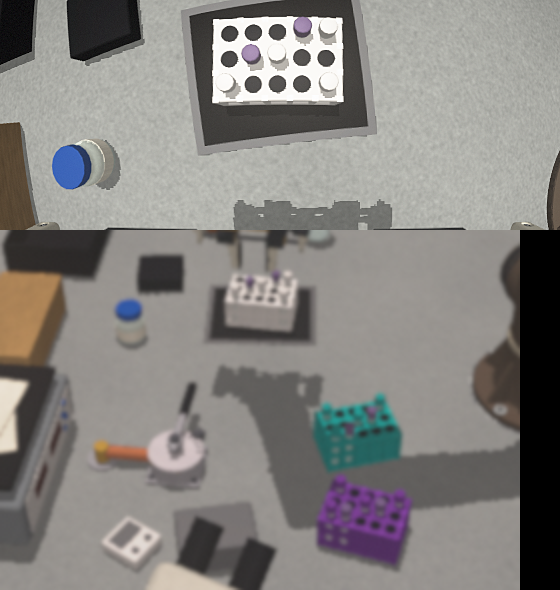

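The rack now stands on the mat, with top corners at wrist px about (row 18, col 213), (17, 341), (103, 343) and (103, 212). I verify numerically and work out the lever motion.

```bash
python3 - <<'E'
from h import *
c=wplane([(18,213),(17,341),(101,343),(101,212)],.06)[:,:2];print(c.round(3).tolist(),c.mean(0))
M=np.array([.51,-.166]);a=np.radians(3.6);R=np.array([[np.cos(a),-np.sin(a)],[np.sin(a),np.cos(a)]])
print(((c-M)@R).round(3).tolist())
E
```

```text
[[0.566, -0.207], [0.443, -0.2], [0.447, -0.116], [0.571, -0.124]] [ 0.50665478 -0.16194362]
[[0.053, -0.045], [-0.069, -0.03], [-0.06, 0.054], [0.063, 0.038]]
```

Request:
send_rows:
  increments:
    - [[0.15, 0.25, 0.1, 0], [0.3, 0.5, 0.1, 0], [0.45, 0.75, 0.1, 0], [0.51, 1, 0.1, 0], [0.51, 1, 0.1, 0]]

```text
clock: 11.55
tool_pos: [0.6087, 0.1741, 0.2274]
orientation: [179.8, -0.1, -92.9]
force: [-0.3, -0.2, -0.6]
opening: 0.044
gripper_force: 0.0
```

Request:
send_rows:
  increments:
    - [[0, 0.25, 0, 0], [0, 0.5, 0, 0], [0, 0.72, 0, 0], [0, 0.72, 0, 0], [0, 0.72, 0, 0], [0, 0.72, 0, 0]]

```text
clock: 12.3
tool_pos: [0.6087, 0.3144, 0.2302]
orientation: [180.0, -0.0, -93.1]
force: [0.1, 0.1, 0.9]
opening: 0.044
gripper_force: 0.0
```

```bash
python3 - <<'E'
from h import *
o=ctrl.get_obs();print(o["clock"],o["tool_pos"],o["orientation"],o["joint_pos"].round())
K,e,A=cal("wrist");im=ctrl.snapshot("wrist");np.savez("w5.npz",K=K,e=e,A=A)
print(e,A)
cv2.imwrite("pics/w5.png",cv2.resize(im[0:230,150:430],None,fx=2.5,fy=2.5,interpolation=cv2.INTER_CUBIC)[:,:,::-1])
E
```

```text
12.3 [0.60869517 0.31439484 0.23024995] [ 1.79966408e+02 -3.31573199e-02 -9.31424019e+01] [ 44.  21.   2.  -0. -71. -47.]
[0.60546472 0.24717497 0.38830684] [-1.46436989e+01 -1.07771478e-02  1.76832256e+02]
```

View pics/w5.png

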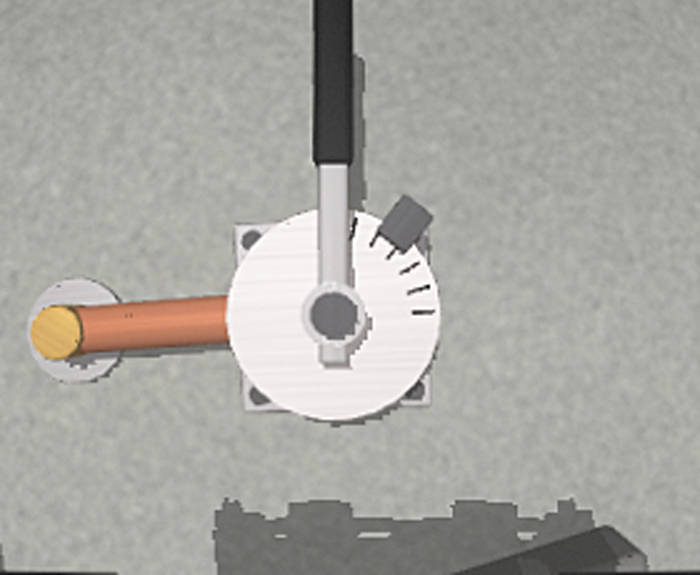

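Overhead crop: nut (334, 316), tab (404, 222), lever along column 333, unobstructed.

```bash
python3 - <<'E'
from h import *
d=np.load("w5.npz");c=(d["K"],d["e"],d["A"])
P=lambda u,v,z:wplane([(v+.5)/2.5-.5,150+(u+.5)/2.5-.5],z,c) if 0 else wplane([[v/2.5,150+u/2.5]],z,c)[0,:2]
ang=lambda v:np.degrees(np.arctan2(v[1],v[0])).round(2)
s=P(334,316,.071);s2=P(334,314,.040);t=P(404,222,.047);l=P(333,60,.065);k=P(333,158,.065)
print(s,s2,t,np.linalg.norm(t-s),ang(t-s),ang(t-s2),"lev",ang(l-s),ang(l-s2),ang(l-k),l,np.linalg.norm(k-s))
S=(s+s2)/2
for a in np.linspace(-93,ang(t-S),7): print(round(a,1),(S+.11*np.array([np.cos(np.radians(a)),np.sin(np.radians(a))])).round(4))
E
```

```text
[0.60667744 0.24915305] [0.60674829 0.24849074] [0.5756281  0.21107439] 0.0491329386394889 -129.19 -129.75 lev -92.94 -92.99 -93.15 [0.60129391 0.14423351] 0.06352233417194797
-93.0 [0.601 0.139]
-99.1 [0.5894 0.1402]
-105.2 [0.578  0.1426]
-111.2 [0.5669 0.1463]
-117.3 [0.5562 0.1511]
-123.4 [0.5462 0.157 ]
-129.5 [0.5368 0.1639]
```

Request:
send_rows:
  increments:
    - [[0, -0.25, 0, 0], [-0.02, -0.5, 0, 0], [-0.04, -0.7, 0, 0], [-0.04, -0.877, 0, 0], [-0.04, -0.877, -0.2, 0], [-0.04, -0.877, -0.4, 0], [-0.04, -0.877, -0.6, 0], [-0.04, -0.877, -0.75, 0], [-0.04, -0.877, -0.88, 0], [-0.04, -0.877, -0.955, 0], [-0.04, -0.877, -0.955, 0], [-0.04, -0.877, -0.955, 0]]

```text
clock: 13.85
tool_pos: [0.6014, 0.1406, 0.0407]
orientation: [-179.9, 0.0, -93.1]
force: [-0.4, 0.3, -0.5]
opening: 0.044
gripper_force: 0.0
```

Request:
send_rows:
  increments:
    - [[0, 0, 0, 0], [0, 0, 0, 0], [0, 0, 0, 0], [0, 0, 0, 0], [0, 0, 0, 0]]
  jaw: 0.12

```text
clock: 14.48
tool_pos: [0.6008, 0.1405, 0.0398]
orientation: [-180.0, 0.0, -93.1]
force: [-0.7, 0.5, 2.6]
opening: 0.0157
gripper_force: 30.0
```

Request:
send_rows:
  increments:
    - [[-0.029, 0.003, 0, -0.035], [-0.058, 0.006, 0, -0.071], [-0.087, 0.012, 0, -0.106], [-0.115, 0.018, 0, -0.142], [-0.143, 0.027, 0, -0.177], [-0.17, 0.036, 0, -0.212], [-0.224, 0.06, 0, -0.283], [-0.274, 0.09, 0, -0.354], [-0.298, 0.107, 0, -0.39], [-0.321, 0.124, 0, -0.425], [-0.321, 0.124, 0, -0.425], [-0.321, 0.124, 0, -0.425]]

```text
clock: 15.98
tool_pos: [0.5374, 0.166, 0.0398]
orientation: [-180.0, 0.1, -129.5]
force: [4.5, 2.3, -0.6]
opening: 0.0154
gripper_force: 30.2
```

Request:
send_rows:
  increments:
    - [[0, 0, 0, 0], [0, 0, 0, 0], [0, 0, 0, 0]]
  jaw: 0.5

```text
clock: 16.35
tool_pos: [0.5359, 0.1648, 0.0393]
orientation: [180.0, -0.1, -129.6]
force: [0.3, -0.5, 0.2]
opening: 0.0397
gripper_force: 0.0
```

Request:
send_rows:
  increments:
    - [[0, 0, 0.2, 0], [0, 0, 0.45, 0], [0, 0, 0.7, 0], [0.1, 0.2, 0.95, 0], [0.25, 0.4, 0.95, 0], [0.42, 0.65, 0.95, 0.1], [0.42, 0.85, 0.95, 0.2], [0.42, 0.85, 0.95, 0.3], [0.42, 0.85, 0.95, 0.425], [0.42, 0.85, 0.95, 0.425], [0.42, 0.85, 0.95, 0.425]]

```text
clock: 17.73
tool_pos: [0.6203, 0.335, 0.2295]
orientation: [180.0, -0.0, -93.3]
force: [-1.4, -0.0, 0.3]
opening: 0.0439
gripper_force: 0.0
```

```bash
python3 - <<'E'
from h import *
o=ctrl.get_obs();print(o["clock"],o["tool_pos"],o["orientation"])
K,e,A=cal("wrist");im=ctrl.snapshot("wrist");np.savez("w6.npz",K=K,e=e,A=A)
cv2.imwrite("pics/w6.png",cv2.resize(im[0:230,150:430],None,fx=2.5,fy=2.5,interpolation=cv2.INTER_CUBIC)[:,:,::-1])
E
```

```text
17.725 [0.62032693 0.33501875 0.22946179] [ 1.79982328e+02 -1.42339653e-02 -9.33091292e+01]
```

View pics/w6.png

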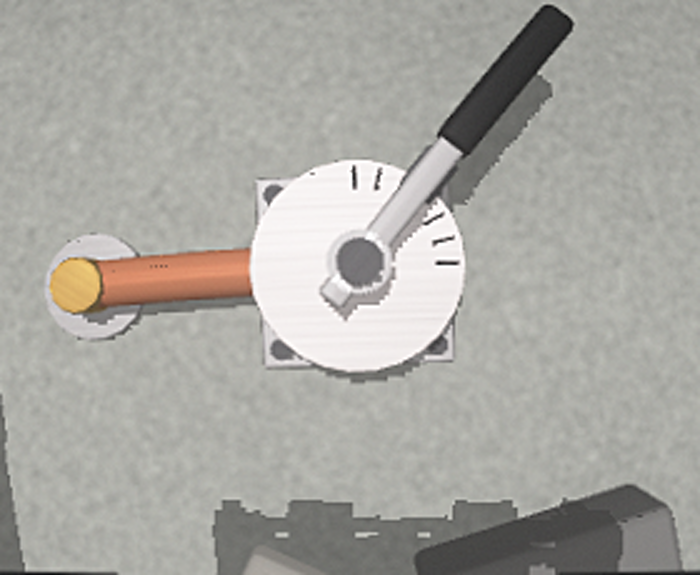

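The lever covers the tab; I measure its angle: nut (359, 262), sleeve ends (454, 145) and (558, 17).

```bash
python3 - <<'E'
from h import *
d=np.load("w6.npz");c=(d["K"],d["e"],d["A"])
P=lambda u,v,z:wplane([[v/2.5,150+u/2.5]],z,c)[0,:2]
ang=lambda v:np.degrees(np.arctan2(v[1],v[0])).round(2)
s=P(359,262,.071);s2=P(358,265,.04);l=P(558,17,.064);k=P(454,145,.064);print(s,s2,ang(l-s),ang(l-s2),ang(l-k),np.linalg.norm(l-s))
# tab seen now, in old frame
b=ctrl.trace("rack","scene");ctrl.snapshot("scene")
E
```

```text
[0.60731445 0.24935263] [0.60687629 0.24881213] -130.39 -130.4 -129.88 0.13605736452667744
```

```bash
python3 -c "
from plant import ctrl
print(ctrl.close_job())"
```

```text
the job is handed in; nothing more can be done
None
```

I slid the rack upright onto the mat, with every corner about 35 mm or more inside its edge, then swung the lever over the tab (about 1° off by the wrist camera), let go, and handed the job in; no verdict came back.

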